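# Set the gap gauge with its knurled wheel

## Robot

A 6-joint arm with a two-finger parallel gripper is mounted at the origin on a cart in front of the work surface, level with it; the furniture and walls round the work are solid. World frame = base frame: x ahead of the robot, y to its left, z up, the work surface at z = 0. Lengths are in mm, angles in rad, forces in N, time in s.
With the tool pointing down it reaches from about 275 to 750 mm from the base axis. Payload 10.2 kg.
Tool frame: the origin (TCP) lies midway between the tips of the shut fingers; the grasp point (between the pads) lies 19 mm behind it; z points along the fingers, y is the line along which they close (so a half turn about z gives the same grasp; the last joint's range is limited). The gripper opens to 85 mm and grips with 20 to 120 N. Pads are 22 mm wide; open, the fingers measure 114 mm over their backs; the gripper's body (76 mm by 85 mm) begins 54 mm behind the grasp point. The pads swing forward as they close: fully open they stand 13 mm farther back than shut.
Start: joints at [1.08, 0.313, 1.498, -0, 1.331, -0.223], TCP at [138.933, 506.289, 231.294] pointing down, gripper open.
Joint ranges: [-2.94, 2.94], [-0.97, 2.17], [0.19, 2.56], [-1.23, 4.37], [0.02, 3.11], [-2.88, 2.88]. Speed limits (rad/s): [2.39, 2.39, 3.01, 3.14, 3.14, 3.14].

## Interface

Orientations are given as a unit quaternion [w, x, y, z].
In Python, from workcell import bot gives the robot as it stands. The module is installed in compiled form; this text tells all that it offers.
- The arm moves only by the tool apply_moves, never from a script. Its argument "plan" is a list of rows, each a list of 3 entries, a list of its own where there are three numbers: the shift along the world's x, y, z in mm, then the turn, a rotation vector about the world's x, y, z in degrees, then the opening in per cent of the stroke, from 0 (shut) to 100 (fully open). A call has 1 to 20 rows; each row shifts and turns the commanded pose from where the row before left it; what a row does not reach is not made up. A row lasts 1/8 s, in which the tool goes at most 62.5 mm and 10.7 degrees, less where a joint would pass 70% of its speed; a pose out of reach is approached as far as the arm can. A call with a gripper value outside its range is refused whole. The fingers move at their own pace and stop on an object; "newtons" is the grip in N (left out, the last holds). Time passes only in rows, so rows that do not move let the fingers close. It gives the time, the measured TCP pose, the force, the opening and the grip force at its end, in the units of the state.
- bot.observe(): the state, without advancing time (a new reading comes with each control period).
- bot.get_image(name): name is "scene" or "top" or "wrist"; returns the picture (480x640x3 uint8, red, green, blue); there is no depth.
- bot.get_calibration(name): a dict with "mtx" (3x3 intrinsics, pixels), "cam_to_world" (4x4, takes a point from camera to world coordinates). Camera axes: x right, y up, looking along -z (the intrinsics and any distortion apply to the point x, -y, -z); pixel columns grow to the right and rows downward; lengths in mm; the calibration is good to about 2 mm. A picture is of the moment at which its call begins: read the wrist's pose just before it. get_calibration takes no time and is no camera call; for the wrist camera it gives the pose at the moment of the call.
- bot.finish_job(): hands the job in; it is judged then, once.
The state is a dict: "t": time; "joint_pos": joint angles; "qvel": joint speeds; "tau": joint torques, N m; "tool_pos": TCP position; "tcp_rot": TCP orientation; "wrist_force": force on the tool from outside, world axes, zero at the start; "ft_torque": the same for the moment, N m; "grip_width": opening from 0.0 (shut) to 1.0 (fully open); "gripper_force": force on a finger pad.
Only numpy, scipy, OpenCV 4.12 (cv2) and the standard library are available. Lean on these libraries where they do the work, as an engineer would, in place of code of your own. Each camera call takes 0.05 s, during which the arm holds its last target. There are 200 camera calls.

## Task

Close the gap of the small gap gauge on the bench: roll its knurled adjuster wheel under a fingertip, stroke by stroke with light pressure, until the pointer on the sliding jaw lines up with the blade of the gauge mark clip, then take the finger away. Move the jaw only with the wheel, never by pushing the jaw itself; pinch or lift nothing, and leave the findings dish, the knurled cap and the nippers where they lie.

Things in the scene. Friction and masses are not known exactly. Their poses are not given: they have to be found in the camera images.
- gauge: The gap gauge, fixed to the bench: dark steel base plate 104 x 190 mm and a deck 66 x 186 mm on springs above it. Origin: centre of the underside. y runs along it from the wheel end (-y) to the jaw end (+y), x across, away from the robot. Fixed jaw face at y = +73 mm (top 60 mm high); grey gear housing at y = -30 to -10 mm (58 mm high). Cheeks beside the wheel: 54 mm long, 38 mm across, 58 mm high.
- wheel_crown (a point): Top of the knurled steel wheel when not pressed, mid-width, 78 mm above the bench, at y = -58 mm of the gauge. The deck with wheel and jaws is sprung: under a finger it sinks level, straight down, by up to 8 mm (about 2 N to start, 0.9 N more per mm), then bottoms out; this point does not sink. The wheel turns with slight friction (about 1.2 N at the rim) and stays where it is left.
- wheel: The wheel: 52 mm across, 20 mm wide, 24 coarse ribs on its rim, level axle along the gauge's x. Origin at its centre, 26 mm under the crown. Rolling its top towards the gauge's +y moves the sliding jaw to +y (closes the gap), towards -y opens it. The jaw goes 10 mm per radian of wheel (26 mm of rim), 0.385 times the travel of a fingertip rolling the top without slip.
- jaw: The sliding steel jaw, a 60 x 18 x 30 mm block between the gear housing and the fixed jaw, top 58 mm above the bench, guided on two rods along the gauge's y and driven by the wheel. Origin under its +y face, at bench height. It can travel past the mark, as far as the fixed jaw.
- pointer (a point): Centre of the pointer, a dark steel blade 4 mm wide (along y) that sticks out of the jaw's -x side over the aluminium scale ledge, 40 mm above the bench; moves with the jaw.
- mark (a point): Inner end of the gauge mark: a dark steel blade 4 mm wide (along y) on a steel clip at the outer (-x) edge of the scale ledge, pointing across it at the pointer's line of travel; the pointer passes it with a few mm to spare. It is fixed, at a different place each time, about 20 to 52 mm to the +y side of the pointer at the start. Axes as the gauge's. Set when pointer and mark have equal y.
- findings_dish: Round tin lid full of findings, 58 mm across, 14 mm high, loose on the bench behind the gauge; origin at the centre of its underside. Leave alone.
- collet_cap: Small black knurled cap, 22 mm across, 18 mm high, loose on the bench behind the gauge; origin at the centre of its underside. Not the adjuster: leave alone.
- nippers: Small dark nippers, 24 x 85 x 12 mm, lying loose on the bench in front of the gauge; origin at the centre of the underside. Leave alone.

How it is judged (in metres and radians):
On the way:
1. A finger presses on the knurled wheel (contact force between the fingers and wheel above 0.5 N), for 0.1 s.
At the end, for the whole second after the job is handed in: The pointer stands within 2.5 mm of the mark along the gauge, the jaw is at rest, and the dish, cap and nippers lie within 15 mm of where they were (y of pointer in the frame of mark between -0.0025 and 0.0025 m and linear speed of jaw below 0.002 m/s and distance of each of findings_dish, collet_cap, nippers from where it was at the start of the episode below 0.015 m); the robot touches nothing.
It fails at once if the robot touches the sliding jaw itself (contact force between any of the fingers, the arm and jaw above 1 N).
It fails at once if the wheel is pressed or pinched with more than 30 N (contact force between the fingers and wheel above 30 N).
It fails at once if the dish, cap or nippers are moved or lifted more than 15 mm (distance of any of findings_dish, collet_cap, nippers from where it was at the start of the episode above 0.015 m).
It also fails if it takes over 58 s, if anything falls off the work surface, if the arm or the gripper's body presses on something with over 40 N, if the wrist force passes 120 N, or if a joint passes its speed limit or range.

## Working session

There is one attempt and no reset: what is moved stays moved. The work goes in short steps, Python scripts to look and compute and a tool call to move; the robot and the scene stay as the last step left them, time stands still between calls to the robot, and variables do not carry over. Pictures are saved under pics/ and viewed, at most 10 in all, crops included, and the job is handed in when it is done.

Besides the shell and the picture viewer there is one more tool, called after "Emit:" in YAML: its name, and indented under it one key for each argument. apply_moves: Moves the arm, as the interface text tells. Its arguments: {"type":"object","properties":{"plan":{"type":"array"},"newtons":{"type":"number"}},"required":["plan"]}

```bash
mkdir -p pics; python3 - <<'E'
from workcell import bot
import cv2
s=bot.observe();print(s)
for n in("scene","top"):
    cv2.imwrite(f"pics/{n}0.png",bot.get_image(n)[:,:,::-1])
    c=bot.get_calibration(n);print(n,c)
E
```

```text
{'t': 0.0, 'joint_pos': array([ 1.07961634e+00,  3.13448479e-01,  1.49846657e+00, -5.31857559e-05,
        1.33098567e+00, -2.23392365e-01]), 'qvel': array([-0.00161617, -0.00167994, -0.00149112, -0.00017653,  0.00076203,
        0.00040013]), 'tau': array([-1.44921294e-03, -4.12268364e+01, -2.59729260e+01, -3.05651392e-04,
        4.27658888e-03, -1.00393967e-05]), 'tool_pos': array([138.8057509 , 506.04063761, 230.72475186]), 'tcp_rot': array([-2.04540462e-04,  1.33487798e-01,  9.91050241e-01, -6.21763716e-04]), 'wrist_force': array([ 0.42107361, -1.15952086, -0.33953445]), 'ft_torque': array([-0.01681518,  0.0408868 , -0.04914234]), 'gripper_force': 0.0, 'grip_width': 1.0008785218126834}
scene {'mtx': array([[599.20635489,   0.        , 318.96515321],
       [  0.        , 599.20635489, 236.63453768],
       [  0.        ,   0.        ,   1.        ]]), 'cam_to_world': array([[ 4.62053877e-01,  5.01009138e-01, -7.31775962e-01,
        -1.28577748e+02],
       [-8.86494250e-01,  2.37492625e-01, -3.97146318e-01,
        -1.27982864e+02],
       [-2.51825401e-02,  8.32218179e-01,  5.53876108e-01,
         5.50425466e+02],
       [ 0.00000000e+00,  0.00000000e+00,  0.00000000e+00,
         1.00000000e+00]])}
top {'mtx': array([[456.75275505,   0.        , 317.31350604],
       [  0.        , 456.75275505, 239.88568646],
       [  0.        ,   0.        ,   1.        ]]), 'cam_to_world': array([[ 2.79328020e-02,  9.84872151e-01, -1.71016388e-01,
         3.80703844e+02],
       [-9.99174985e-01,  2.24633998e-02, -3.38340686e-02,
         2.03548731e+02],
       [-2.94806225e-02,  1.71820377e-01,  9.84687083e-01,
         9.12487434e+02],
       [ 0.00000000e+00,  0.00000000e+00,  0.00000000e+00,
         1.00000000e+00]])}
```

View pics/top0.png

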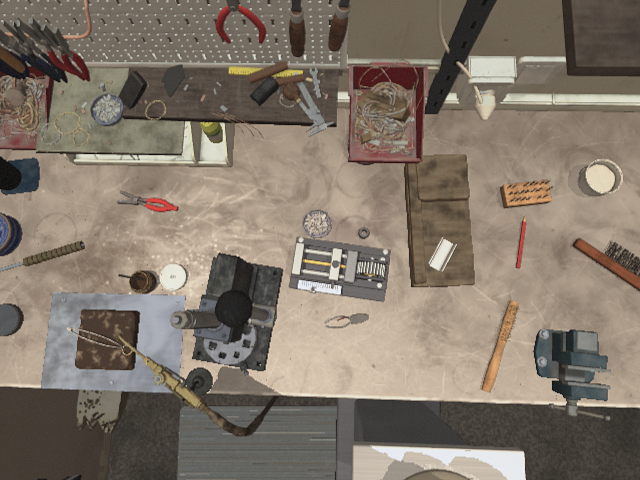

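View pics/scene0.png

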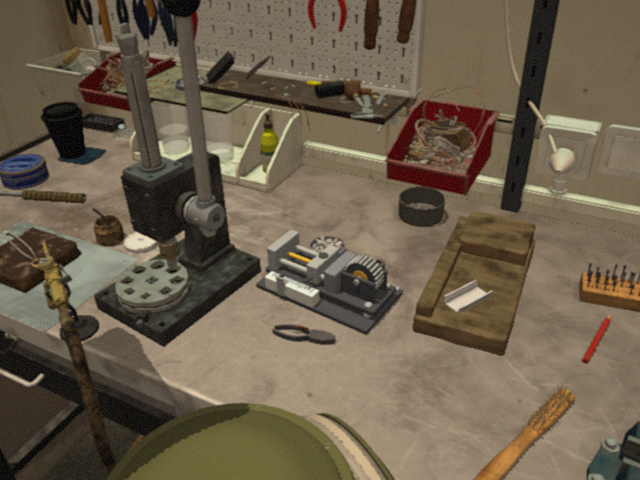

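Top view: gauge around (340,268), with the wheel at right (~372,268), jaw end at left, dish (317,222), cap (364,232) and nippers (347,321). The scene view agrees. Next I'll enlarge the gauge.

```bash
python3 - <<'E'
import cv2,numpy as np
a=cv2.imread("pics/top0.png")[225:310,280:400]
b=cv2.imread("pics/scene0.png")[220:335,250:410]
a=cv2.resize(a,None,fx=5,fy=5,interpolation=cv2.INTER_CUBIC)
b=cv2.resize(b,None,fx=5,fy=5,interpolation=cv2.INTER_CUBIC)
cv2.imwrite("pics/ta.png",a);cv2.imwrite("pics/sb.png",b)
E
```

```text
(no output)
```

View pics/ta.png

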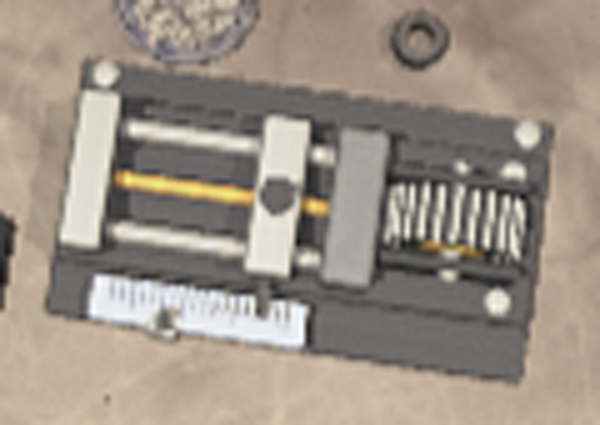

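View pics/sb.png

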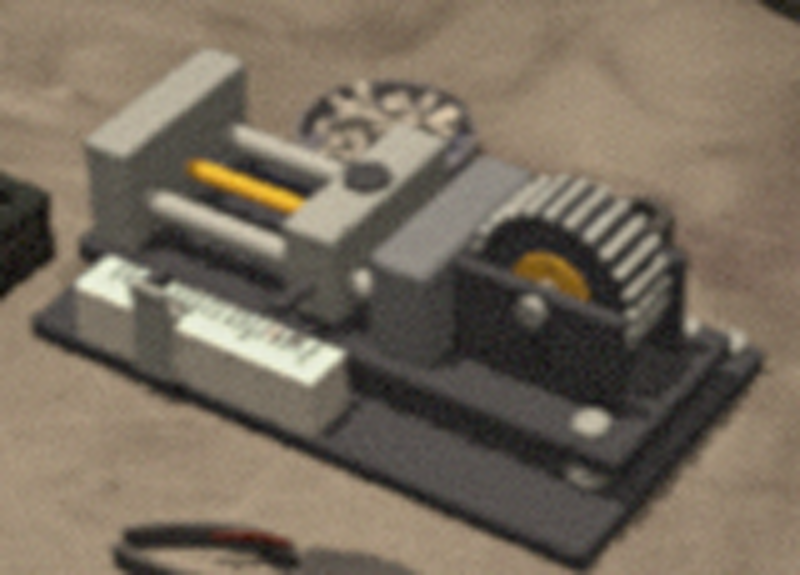

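Top crop: plate corners (85,58), (552,122), (522,382), (47,312); pointer near (264,300); mark clip near (166,315). The wheel spans x 388–525 and its gear housing is to the left of it.

```bash
cat > h.py <<'E'
import numpy as np
from workcell import bot
def ray(n,uv,z,c=None):
    c=c or bot.get_calibration(n);K=c["mtx"];T=c["cam_to_world"]
    uv=np.atleast_2d(np.float64(uv))
    d=np.c_[(uv[:,0]-K[0,2])/K[0,0],-(uv[:,1]-K[1,2])/K[1,1],-np.ones(len(uv))]@T[:3,:3].T
    o=T[:3,3];return o+d*((z-o[2])/d[:,2])[:,None]
def proj(n,P):
    c=bot.get_calibration(n);K=c["mtx"];T=c["cam_to_world"]
    p=(np.atleast_2d(P)-T[:3,3])@T[:3,:3];return np.c_[K[0,0]*p[:,0]/-p[:,2]+K[0,2],K[1,1]*-p[:,1]/-p[:,2]+K[1,2]]
E
python3 - <<'E'
from h import *
off=np.array([280,225])-0.4
t=lambda l:np.array(l)/5.+off
C=ray("top",t([(85,58),(552,122),(522,382),(47,312)]),8)[:,:2]
print(C.round(1),[np.linalg.norm(C[i]-C[i-1]).round(1) for i in range(4)])
ctr=C.mean(0);ey=(C[0]+C[3]-C[1]-C[2]);ey/=np.linalg.norm(ey);ex=np.array([ey[1],-ey[0]])
print("ctr",ctr,"ey",ey,"yaw deg",np.degrees(np.arctan2(-ey[0],ey[1])))
loc=lambda uv,z:[((p[:2]-ctr)@ex,(p[:2]-ctr)@ey) for p in ray("top",t(uv),z)]
print("ptr,mark",loc([(264,300),(168,314)],40))
print("housing",loc([(335,200),(387,200)],58),"jaw",loc([(257,200),(302,200)],58),"fixed",loc([(112,170)],60))
print("crown w",[*ctr+ex*0-58*ey],"wheel edges",loc([(460,180),(460,242)],76))
# scene wheel crown check
w=np.r_[ctr-58*ey,78];print(proj("scene",w),proj("top",w))
print("nippers",ray("top",[(347,321)],6),"cap",ray("top",[(364,232)],9))
s=bot.observe();from scipy.spatial.transform import Rotation as R
q=s["tcp_rot"];print(R.from_quat(np.r_[q[1:],q[0]]).as_matrix().round(3))
print(bot.get_calibration("wrist"))
E
```

```text
[[544.4 276.6]
 [522.7  89.1]
 [419.4 100.7]
 [441.9 288. ]] [np.float64(103.1), np.float64(188.8), np.float64(103.9), np.float64(188.7)]
ctr [482.0873599  188.61648895] ey [0.1171265 0.993117 ] yaw deg -6.726293713556489
ptr,mark [(np.float64(-37.01714206037705), np.float64(9.471439600613003)), (np.float64(-47.50777198204689), np.float64(44.92825268103427))]
housing [(np.float64(2.5689441987327584), np.float64(-11.831046791388458)), (np.float64(5.324660116868634), np.float64(-31.130469557113962))] jaw [(np.float64(-1.5716021910291562), np.float64(17.166918757675912)), (np.float64(0.8181968202428517), np.float64(0.430164021777755))] fixed [(np.float64(1.7283867153984485), np.float64(72.78106897300951))]
crown w [np.float64(475.29402274425905), np.float64(131.01570275498986)] wheel edges [(np.float64(14.175330567649375), np.float64(-55.97013396001525)), (np.float64(-8.505785417545917), np.float64(-58.81963871031431))]
[[364.52651426 258.26114451]] [[371.83122801 268.23459444]]
nippers [[378.85837421 172.26982429   6.        ]] cap [[555.83049669 141.24382086   9.        ]]
[[-0.964  0.265 -0.001]
 [ 0.265  0.964 -0.001]
 [ 0.    -0.001 -1.   ]]
{'mtx': array([[380.12939117,   0.        , 321.93280476],
       [  0.        , 380.12939117, 241.15383024],
       [  0.        ,   0.        ,   1.        ]]), 'cam_to_world': array([[ 2.64909965e-01, -9.19410587e-01, -2.90700677e-01,
         6.39996041e+01],
       [ 9.64273130e-01,  2.52522032e-01,  8.00621868e-02,
         5.27073768e+02],
       [-2.01696667e-04, -3.01524123e-01,  9.53458527e-01,
         3.72725899e+02],
       [ 0.00000000e+00,  0.00000000e+00,  0.00000000e+00,
         1.00000000e+00]])}
```

```bash
python3 - <<'E'
from h import *
import cv2
for n in("scene","top"):
    print(n,proj(n,[[139,506,231],[139,506,380],[0,0,200],[0,0,0],[300,131,160],[300,131,0]]).round())
# drill press extents
print(ray("top",[(195,365),(190,380),(165,350),(245,430)],0).round(),ray("top",[(175,320),(232,305)],200).round())
cv2.imwrite("pics/w0.png",bot.get_image("wrist")[:,:,::-1])
E
```

```text
scene [[ -94.  219.]
 [-161.   79.]
 [ 239.  585.]
 [ 265.  721.]
 [ 298.  283.]
 [ 304.  388.]]
top [[111. 489.]
 [ 46. 539.]
 [472. 604.]
 [439. 536.]
 [376. 372.]
 [368. 363.]]
[[286. 467.   0.]
 [258. 474.   0.]
 [313. 528.   0.]
 [170. 362.   0.]] [[373. 445. 200.]
 [399. 358. 200.]]
```

View pics/w0.png

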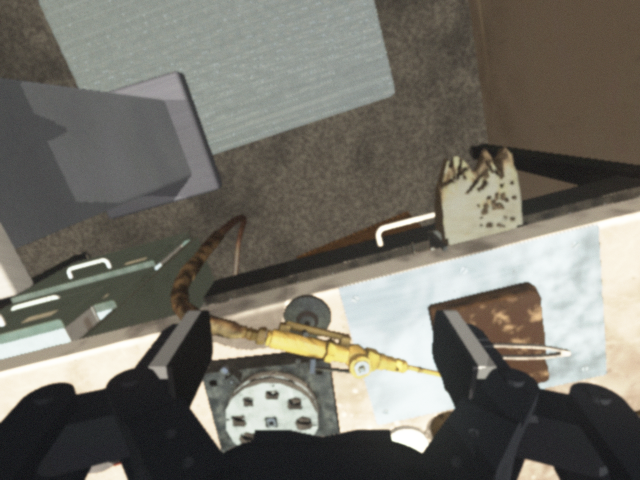

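The wrist view shows the torch and press table below the start pose. Image up points towards the robot. I'll route over the front of the bench, shutting the fingers on the way.

Emit:
apply_moves:
  plan:
    - [[0,0,25],[0,0,0],0]
    - [[0,0,25],[0,0,0],0]
    - [[12,-31,0],[0,0,0],0]
    - [[12,-31,0],[0,0,0],0]
    - [[12,-31,0],[0,0,0],0]
    - [[12,-31,0],[0,0,0],0]
    - [[12,-31,0],[0,0,0],0]
    - [[12,-31,0],[0,0,0],0]
    - [[20,-31,0],[0,0,1.5],0]
    - [[20,-31,0],[0,0,1.5],0]
    - [[20,-32,0],[0,0,1.5],0]
    - [[20,-32,0],[0,0,1.5],0]
    - [[20,-32,0],[0,0,1.5],0]
    - [[20,-32,0],[0,0,1.2],0]
    - [[0,0,0],[0,0,0],0]

```text
t: 2.02
tool_pos: [331.7, 128.9, 281.1]
tcp_rot: [-0.0, 0.06, 0.998, -0.0]
wrist_force: [-0.5, 0.7, -0.3]
grip_width: 0.002
gripper_force: 0.0
```

Emit:
apply_moves:
  plan:
    - [[36,-2,-20],[0,0,0],0]
    - [[36,-2,-30],[0,0,0],0]
    - [[36,-2,-30],[0,0,0],0]
    - [[34,-3,-30],[0,0,0],0]
    - [[0,0,-30],[0,0,0],0]
    - [[0,0,0],[0,0,0],0]
    - [[0,0,0],[0,0,0],0]

```text
t: 2.9
tool_pos: [473.1, 121.8, 142.6]
tcp_rot: [0.001, 0.058, 0.998, 0.0]
wrist_force: [-0.1, 0.0, -0.3]
grip_width: 0.0
gripper_force: 0.0
```

```bash
python3 - <<'E'
from h import *
import cv2
s=bot.observe();print(s["tool_pos"],s["wrist_force"],bot.get_calibration("wrist")["cam_to_world"].round(3))
print(proj("wrist",[[446,202,40],[438,239,40],[475.3,131,78],s["tool_pos"]]).round())
cv2.imwrite("pics/w1.png",bot.get_image("wrist")[:,:,::-1])
E
```

```text
[473.10552715 121.83609346 142.56792632] [-0.1264512   0.00861351 -0.31177987] [[ 1.15000e-01 -9.46000e-01 -3.02000e-01  3.95746e+02]
 [ 9.93000e-01  1.10000e-01  3.40000e-02  1.31121e+02]
 [ 1.00000e-03 -3.03000e-01  9.53000e-01  2.84356e+02]
 [ 0.00000e+00  0.00000e+00  0.00000e+00  1.00000e+00]]
[[439. 188.]
 [498. 169.]
 [337. 263.]
 [321. 316.]]
```

View pics/w1.png

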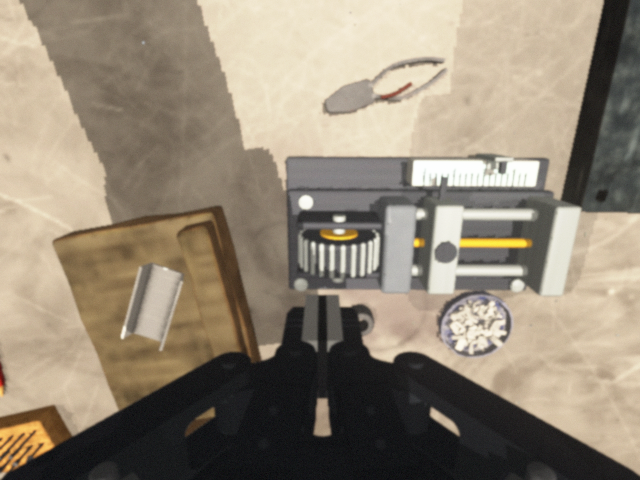

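Wrist view: pointer at (444,186), mark (497,170), wheel crown around (340,258), about 1.5 mm to +y of my estimate. Finger tip at (322,298). Descending to just above the wheel, on its −y side.

Emit:
apply_moves:
  plan:
    - [[0,-1,-20],[0,0,0],0]
    - [[0,-1,-20],[0,0,0],0]
    - [[0,0,-16],[0,0,0],0]
    - [[0,0,0],[0,0,0],0]
    - [[0,0,0],[0,0,0],0]
    - [[0,0,0],[0,0,0],0]

```text
t: 3.7
tool_pos: [473.4, 119.4, 86.3]
tcp_rot: [0.001, 0.058, 0.998, 0.0]
wrist_force: [-0.8, -0.1, 0.1]
grip_width: -0.002
gripper_force: 0.0
```

Emit:
apply_moves:
  plan:
    - [[0,0,-6],[0,0,0],0]
    - [[0,0,-4],[0,0,0],0]
    - [[0,0,-3],[0,0,0],0]
    - [[0,0,0],[0,0,0],0]
    - [[0,0,0],[0,0,0],0]

```text
t: 4.32
tool_pos: [472.9, 119.3, 72.4]
tcp_rot: [-0.0, 0.058, 0.998, -0.0]
wrist_force: [-1.7, -0.0, 4.7]
grip_width: -0.0
gripper_force: 2.5
```

Emit:
apply_moves:
  plan:
    - [[0.3,2.8,0],[0,0,0],0]
    - [[0.3,2.8,0],[0,0,0],0]
    - [[0.3,2.8,0],[0,0,0],0]
    - [[0.3,2.8,0],[0,0,0],0]
    - [[0.3,2.8,0],[0,0,0],0]
    - [[0.3,2.8,0],[0,0,0],0]
    - [[0.4,2.8,0],[0,0,0],0]
    - [[0.4,2.8,0],[0,0,0],0]
    - [[0.4,2.8,0],[0,0,0],0]
    - [[0.3,2.8,0],[0,0,0],0]
    - [[0,0,0],[0,0,0],0]
    - [[0,0,0],[0,0,0],0]

```text
t: 5.82
tool_pos: [476.4, 147.7, 72.5]
tcp_rot: [0.0, 0.058, 0.998, 0.0]
wrist_force: [-0.6, 3.7, 5.6]
grip_width: -0.002
gripper_force: 2.5
```

Emit:
apply_moves:
  plan:
    - [[0,0,6],[0,0,0],0]
    - [[0,0,12],[0,0,0],0]
    - [[-1.6,-14,0],[0,0,0],0]
    - [[-1.7,-14,0],[0,0,0],0]
    - [[0,0,0],[0,0,0],0]
    - [[0,0,0],[0,0,0],0]
    - [[0,0,0],[0,0,0],0]

```text
t: 6.7
tool_pos: [472.9, 119.5, 90.2]
tcp_rot: [-0.0, 0.058, 0.998, 0.0]
wrist_force: [-0.2, 0.8, 0.1]
grip_width: 0.001
gripper_force: 0.0
```

```bash
python3 - <<'E'
from h import *
import cv2
s=bot.observe();print(s["t"],s["tool_pos"],s["wrist_force"])
c=bot.get_calibration("wrist");im=bot.get_image("wrist");cv2.imwrite("pics/w2.png",im[:,:,::-1])
print(proj("wrist",[[446,202,40],[438,239,40]]).round())
p=proj("wrist",[[444,215,40]])[0].astype(int);x0,y0=p[0]-80,p[1]-60
print(x0,y0);cv2.imwrite("pics/w2c.png",cv2.resize(im[y0:y0+120,x0:x0+160,::-1],None,fx=5,fy=5,interpolation=cv2.INTER_CUBIC))
E
```

```text
6.7 [472.88599251 119.49216328  90.17539483] [-0.24684395  0.77451204  0.05935658]
[[474. 205.]
 [548. 181.]]
419 138
```

View pics/w2c.png

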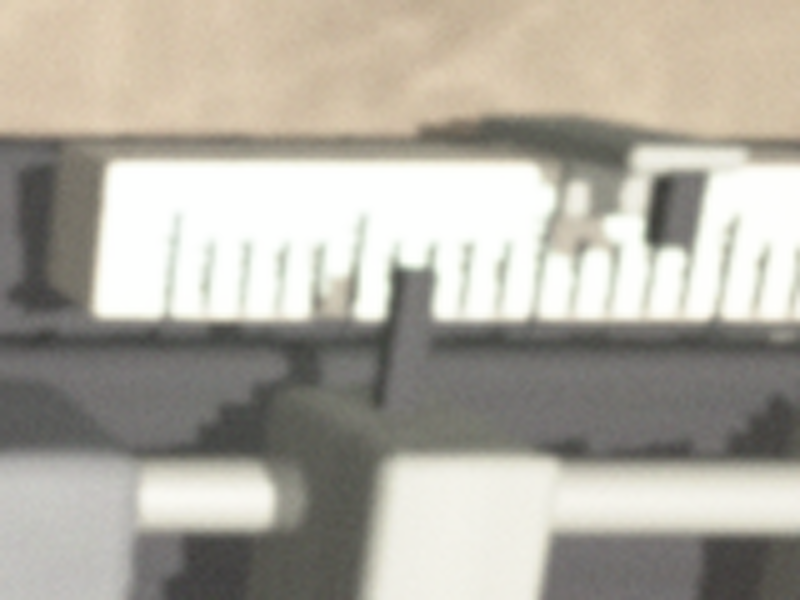

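Pointer tip at crop (413,268), mark blade's inner end at (675,243). The stroke rolled cleanly; now to turn these into the remaining distance.

```bash
cat >> h.py <<'E'
ctr=np.array([482.09,188.62]);ey=np.array([.1171,.9931]);ex=np.array([.9931,-.1171])
def loc(uv,z=40,n="wrist"):
    d=ray(n,uv,z)[:,:2]-ctr;return np.c_[d@ex,d@ey]
E
python3 - <<'E'
from h import *
L=loc(np.array([(413,268),(675,243)])/5-.4+[419,138]);print(L,L[1,1]-L[0,1])
E
```

```text
[[-44.6889849   22.0206584 ]
 [-47.27709786  48.24244005]] 26.221781649872977
```

Emit:
apply_moves:
  plan:
    - [[0,0,-8],[0,0,0],0]
    - [[0,0,-6],[0,0,0],0]
    - [[0,0,-4],[0,0,0],0]
    - [[0,0,0],[0,0,0],0]
    - [[0.3,2.8,0],[0,0,0],0]
    - [[0.3,2.8,0],[0,0,0],0]
    - [[0.3,2.8,0],[0,0,0],0]
    - [[0.3,2.8,0],[0,0,0],0]
    - [[0.3,2.8,0],[0,0,0],0]
    - [[0.3,2.8,0],[0,0,0],0]
    - [[0.4,2.8,0],[0,0,0],0]
    - [[0.4,2.8,0],[0,0,0],0]
    - [[0.4,2.8,0],[0,0,0],0]
    - [[0.3,2.8,0],[0,0,0],0]
    - [[0,0,0],[0,0,0],0]
    - [[0,0,6],[0,0,0],0]
    - [[0,0,12],[0,0,0],0]
    - [[-1.6,-14,0],[0,0,0],0]
    - [[-1.7,-14,0],[0,0,0],0]
    - [[0,0,0],[0,0,0],0]

```text
t: 9.25
tool_pos: [472.7, 118.0, 90.1]
tcp_rot: [-0.0, 0.059, 0.998, -0.0]
wrist_force: [0.6, -1.0, -1.1]
grip_width: -0.003
gripper_force: 0.0
```

Emit:
apply_moves:
  plan:
    - [[0,0,-8],[0,0,0],0]
    - [[0,0,-6],[0,0,0],0]
    - [[0,0,-4],[0,0,0],0]
    - [[0,0,0],[0,0,0],0]
    - [[0.3,2.8,0],[0,0,0],0]
    - [[0.3,2.8,0],[0,0,0],0]
    - [[0.3,2.8,0],[0,0,0],0]
    - [[0.3,2.8,0],[0,0,0],0]
    - [[0.3,2.8,0],[0,0,0],0]
    - [[0.3,2.8,0],[0,0,0],0]
    - [[0.4,2.8,0],[0,0,0],0]
    - [[0.4,2.8,0],[0,0,0],0]
    - [[0.4,2.8,0],[0,0,0],0]
    - [[0.3,2.8,0],[0,0,0],0]
    - [[0,0,0],[0,0,0],0]
    - [[0,0,6],[0,0,0],0]
    - [[0,0,12],[0,0,0],0]
    - [[-1.6,-14,0],[0,0,0],0]
    - [[-1.7,-14,0],[0,0,0],0]
    - [[0,0,0],[0,0,0],0]

```text
t: 11.75
tool_pos: [472.7, 118.1, 90.1]
tcp_rot: [-0.0, 0.059, 0.998, -0.0]
wrist_force: [-0.1, 0.8, 0.1]
grip_width: 0.001
gripper_force: 0.0
```

Emit:
apply_moves:
  plan:
    - [[0,0,0],[0,0,0],0]
    - [[0,0,0],[0,0,0],0]

```text
t: 12.0
tool_pos: [472.9, 119.5, 90.2]
tcp_rot: [-0.0, 0.058, 0.998, 0.0]
wrist_force: [0.3, -0.9, -0.4]
grip_width: -0.002
gripper_force: 0.0
```

```bash
python3 - <<'E'
from h import *
import cv2
s=bot.observe();print(s["t"],s["tool_pos"],s["wrist_force"])
im=bot.get_image("wrist")
p=proj("wrist",[[444,225,40]])[0].astype(int);x0,y0=p[0]-70,p[1]-50
print(x0,y0);cv2.imwrite("pics/w3c.png",cv2.resize(im[y0:y0+100,x0:x0+150,::-1],None,fx=5,fy=5,interpolation=cv2.INTER_CUBIC))
E
```

```text
12.0 [472.91673052 119.46485317  90.20318761] [ 0.32374883 -0.92876864 -0.38149106]
449 146
```

View pics/w3c.png

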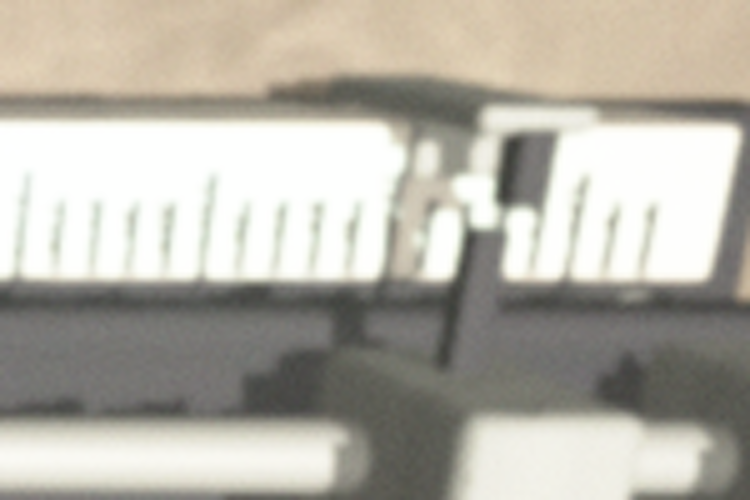

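Pointer tip at crop (484,230); mark blade's top face centred near (531,198).

```bash
python3 - <<'E'
from h import *
L=loc(np.array([(484,230),(531,198)])/5-.4+[449,146]);print(L,L[1,1]-L[0,1])
E
```

```text
[[-44.51367879  44.57498516]
 [-47.78647248  48.7568328 ]] 4.181847633942837
```

Emit:
apply_moves:
  plan:
    - [[1,9,0],[0,0,0],0]
    - [[0,0,-8],[0,0,0],0]
    - [[0,0,-6],[0,0,0],0]
    - [[0,0,-4],[0,0,0],0]
    - [[0,0,0],[0,0,0],0]
    - [[0,0,0],[0,0,0],0]
    - [[0.2,1.8,0],[0,0,0],0]
    - [[0.2,1.8,0],[0,0,0],0]
    - [[0.2,1.8,0],[0,0,0],0]
    - [[0.2,1.8,0],[0,0,0],0]
    - [[0.2,1.8,0],[0,0,0],0]
    - [[0.2,1.8,0],[0,0,0],0]
    - [[0,0,0],[0,0,0],0]
    - [[0,0,0],[0,0,0],0]
    - [[0,0,6],[0,0,0],0]
    - [[0,0,12],[0,0,0],0]
    - [[0,0,20],[0,0,0],0]
    - [[0,16,20],[0,0,0],0]
    - [[0,16,0],[0,0,0],0]
    - [[0,16,0],[0,0,0],0]

```text
t: 14.55
tool_pos: [474.8, 187.9, 129.7]
tcp_rot: [-0.0, 0.058, 0.998, -0.0]
wrist_force: [-0.0, 0.3, 0.0]
grip_width: -0.002
gripper_force: 0.0
```

Emit:
apply_moves:
  plan:
    - [[0,25,10],[0,0,0],0]
    - [[0,25,0],[0,0,0],0]
    - [[0,0,0],[0,0,0],0]
    - [[0,0,0],[0,0,0],0]
    - [[0,0,0],[0,0,0],0]

```text
t: 15.18
tool_pos: [475.1, 236.5, 140.0]
tcp_rot: [-0.0, 0.058, 0.998, -0.0]
wrist_force: [-0.6, 0.2, -0.4]
grip_width: -0.007
gripper_force: 0.0
```

```bash
python3 - <<'E'
from h import *
import cv2
s=bot.observe();print(s["t"],s["tool_pos"],s["wrist_force"])
im=bot.get_image("wrist")
p=proj("wrist",[[439,237,40]])[0].astype(int);x0,y0=p[0]-40,p[1]-30
print(x0,y0);cv2.imwrite("pics/w4c.png",cv2.resize(im[y0:y0+60,x0:x0+80,::-1],None,fx=10,fy=10,interpolation=cv2.INTER_CUBIC))
E
```

```text
15.175 [475.08865783 236.48178956 139.9998585 ] [-0.58894386  0.18459205 -0.37011979]
275 159
```

View pics/w4c.png

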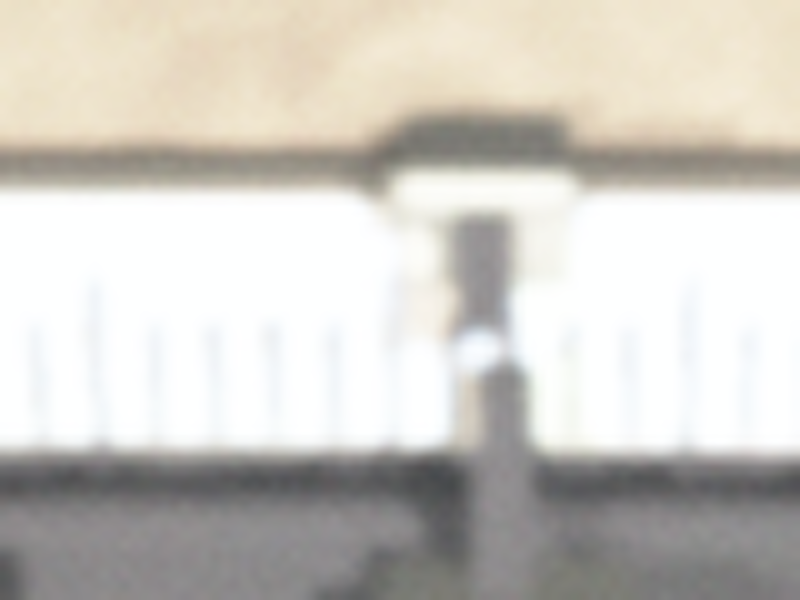

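Mark blade is centred at crop (482,300), the pointer tip at (504,385): nearly aligned, slightly past.

```bash
python3 - <<'E'
from h import *
L=loc(np.array([(482,300),(504,385)])/10-.45+[275,159]);print(L,L[1,1]-L[0,1])
E
```

```text
[[-48.87416046  47.78526249]
 [-43.3719197   49.2075583 ]] 1.422295810058941
```

About 1.4 mm past the mark. That is inside tolerance, but a 3 mm back-stroke will centre it.

Emit:
apply_moves:
  plan:
    - [[0,-25,0],[0,0,0],0]
    - [[0,-26,0],[0,0,0],0]
    - [[0,-26,0],[0,0,0],0]
    - [[0,-25,-10],[0,0,0],0]
    - [[0,0,-20],[0,0,0],0]
    - [[0,0,-20],[0,0,0],0]
    - [[0,0,0],[0,0,0],0]
    - [[0,0,0],[0,0,0],0]
    - [[0,0,-8],[0,0,0],0]
    - [[0,0,-6],[0,0,0],0]
    - [[0,0,-4],[0,0,0],0]
    - [[0,0,0],[0,0,0],0]
    - [[0,0,0],[0,0,0],0]
    - [[-0.2,-1.6,0],[0,0,0],0]
    - [[-0.2,-1.6,0],[0,0,0],0]
    - [[0,0,0],[0,0,0],0]
    - [[0,0,0],[0,0,0],0]
    - [[0,0,6],[0,0,0],0]
    - [[0,0,12],[0,0,0],0]
    - [[0,0,20],[0,0,0],0]

```text
t: 17.73
tool_pos: [474.3, 131.8, 110.7]
tcp_rot: [-0.001, 0.058, 0.998, -0.0]
wrist_force: [-0.3, 0.1, 0.1]
grip_width: 0.003
gripper_force: 0.0
```

Emit:
apply_moves:
  plan:
    - [[0,25,20],[0,0,0],0]
    - [[0,26,10],[0,0,0],0]
    - [[0,26,0],[0,0,0],0]
    - [[0,25,0],[0,0,0],0]
    - [[0,0,0],[0,0,0],0]
    - [[0,0,0],[0,0,0],0]
    - [[0,0,0],[0,0,0],0]

```text
t: 18.6
tool_pos: [474.8, 233.1, 140.4]
tcp_rot: [-0.0, 0.058, 0.998, -0.0]
wrist_force: [0.5, 0.3, -0.1]
grip_width: 0.002
gripper_force: 0.0
```

```bash
python3 - <<'E'
from h import *
import cv2
s=bot.observe();print(s["t"],s["tool_pos"],s["wrist_force"])
im=bot.get_image("wrist")
p=proj("wrist",[[439,237,40]])[0].astype(int);x0,y0=p[0]-40,p[1]-30
print(x0,y0);cv2.imwrite("pics/w5c.png",cv2.resize(im[y0:y0+60,x0:x0+80,::-1],None,fx=10,fy=10,interpolation=cv2.INTER_CUBIC))
E
```

```text
18.6 [474.80626678 233.1290211  140.40210661] [ 0.53951509  0.32247027 -0.059551  ]
280 158
```

View pics/w5c.png

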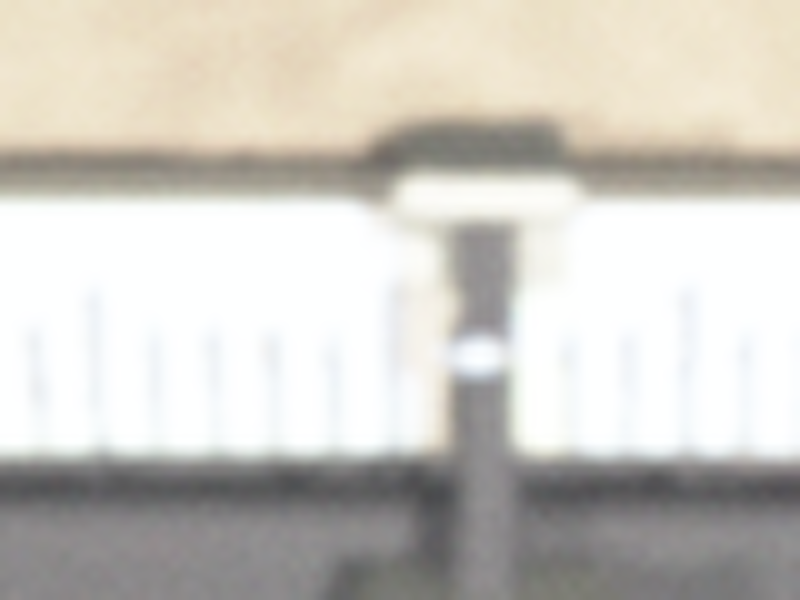

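The pointer (column ~482) and the mark blade (column ~482) now line up to within about 0.3 mm, and the finger is clear.

```bash
python3 -c "
from workcell import bot
print(bot.finish_job())"
```

```text
the job is handed in; nothing more can be done
None
```

The job is handed in (no verdict returned): I rolled the wheel until the last picture showed the pointer within about 0.3 mm of the mark, with the finger clear of the gauge and the dish, cap and nippers not touched.

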